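# Stop the jar mill and shift it three clicks

## Task

The left-hand jar mill, as the robot faces the bench, has finished its run. Switch its drive off by moving its forward-off-reverse lever into the upright centre notch, without letting it go over to the other side; only then turn its speed knob three clicks clockwise, ready for the next batch. Leave the other mill, the jars and everything else as they are.

Things in the scene. Friction and masses are not known exactly. Their poses are not given: they have to be found in the camera images.
- mill_a: One of two identical fixed bench jar mills (either may be the left one). Footprint 290 (x) x 240 (y) mm; origin under its centre; -x is its front, towards the robot, +y its left. A flat-topped console 110 mm high spans the front (x -145 to -25 mm), with the lever on its left half, the knob on its right. Behind it a jar lies on two rollers, its top 144 mm above the table.
- mill_a_pivot (a point): Fixed point on the hinge axis of the mill's forward-off-reverse lever, 116 mm above the table, at x -85, y +60 mm in the mill's frame. The lever swings along the mill's y.
- mill_a_ball (a point): Centre of the black ball, 30 mm in diameter, on top of the lever's 10 mm steel stem, 80 mm from the pivot; it moves with the lever.
- mill_a_lever (a joint): Lever angle from upright, rad, positive towards the mill's +y. Detents at +0.29 and -0.29 (drive on, forward or reverse; stops at 0.30) and a narrow notch at 0 (off). The notch draws the lever in from within 0.13; beyond 0.15 it snaps over to the nearer side. 4 to 6 N at the ball moves it out of a detent. Starts at +0.29 (its left).
- mill_a_dial (a point): Fixed point on the console's top, 110 mm above the table, on the vertical axis of the speed knob, at x -85, y -60 mm in the mill's frame. The knob: a black disc 62 mm across, its top at 121 mm, with a bar grip across it, 62 long, 14 wide, standing 25 mm above the disc (top at 146 mm); a white line on the bar's pointing half.
- mill_a_knob (a joint): Speed knob, rad, growing clockwise seen from above. At 0 the pointer stands 70 degrees anticlockwise from the mill's +x; at v, 70 degrees less v. Eight clicks 20 degrees (0.349) apart, 0 to 2.443; each draws the knob in from 8 degrees either side, about 0.1 N m turns it to the next. Starts on click 1 (0.349).
- jar_a_mid (a point): Centre of the loose milling jar (72 mm in diameter, 120 long, lying along the mill's y) on the rollers of mill_a, 108 mm above the table.
- mill_b: One of two identical fixed bench jar mills (either may be the left one). Footprint 290 (x) x 240 (y) mm; origin under its centre; -x is its front, towards the robot, +y its left. A flat-topped console 110 mm high spans the front (x -145 to -25 mm), with the lever on its left half, the knob on its right. Behind it a jar lies on two rollers, its top 144 mm above the table.
- mill_b_pivot (a point): Fixed point on the hinge axis of the mill's forward-off-reverse lever, 116 mm above the table, at x -85, y +60 mm in the mill's frame. The lever swings along the mill's y.
- mill_b_ball (a point): Centre of the black ball, 30 mm in diameter, on top of the lever's 10 mm steel stem, 80 mm from the pivot; it moves with the lever.
- mill_b_lever (a joint): Lever angle from upright, rad, positive towards the mill's +y. Detents at +0.29 and -0.29 (drive on, forward or reverse; stops at 0.30) and a narrow notch at 0 (off). The notch draws the lever in from within 0.13; beyond 0.15 it snaps over to the nearer side. 4 to 6 N at the ball moves it out of a detent. Starts at -0.29 (its right).
- mill_b_dial (a point): Fixed point on the console's top, 110 mm above the table, on the vertical axis of the speed knob, at x -85, y -60 mm in the mill's frame. The knob: a black disc 62 mm across, its top at 121 mm, with a bar grip across it, 62 long, 14 wide, standing 25 mm above the disc (top at 146 mm); a white line on the bar's pointing half.
- mill_b_knob (a joint): Speed knob, rad, growing clockwise seen from above. At 0 the pointer stands 70 degrees anticlockwise from the mill's +x; at v, 70 degrees less v. Eight clicks 20 degrees (0.349) apart, 0 to 2.443; each draws the knob in from 8 degrees either side, about 0.1 N m turns it to the next. Starts on click 2 (0.698).
- jar_b_mid (a point): Centre of the loose milling jar (72 mm in diameter, 120 long, lying along the mill's y) on the rollers of mill_b, 108 mm above the table.
- spare_jar_mid (a point): Centre of a spare milling jar standing on the table right of the mills, 72 mm in diameter, 120 high. Bystander.
- beaker: Glass beaker, 72 mm across, 95 high, standing left of the mills; origin under its centre. Bystander.
- spanner: Steel spanner, 150 mm long, lying between the mills; origin under its middle. Bystander.
- sieve: Steel sieve ring, 110 mm across, 45 high, left of the mills; origin under its centre. Bystander.
- reagent: Amber reagent bottle, 68 mm across, 150 high, right of the mills; origin under its centre. Bystander.
- scoop: Steel scoop, 170 mm long, lying in the gap in front of the mills; origin under its middle. Bystander.

How it is judged (in metres and radians):
On the way, in this order (a step that is already met when the one before it is completed fails the run):
1. the left mill's lever rests in its centre off notch, its speed knob not yet turned (((world y of mill_a above 0 m and value of joint mill_a_lever between -0.06 and 0.06 rad and value of joint mill_a_knob between 0.1791 and 0.5191 rad) or (world y of mill_b above 0 m and value of joint mill_b_lever between -0.06 and 0.06 rad and value of joint mill_b_knob between 0.5281 and 0.8681 rad))), for 0.3 s.
2. the left mill's knob is three clicks clockwise of its start, the lever still off (((world y of mill_a above 0 m and value of joint mill_a_lever between -0.06 and 0.06 rad and value of joint mill_a_knob between 1.2763 and 1.5163 rad) or (world y of mill_b above 0 m and value of joint mill_b_lever between -0.06 and 0.06 rad and value of joint mill_b_knob between 1.6253 and 1.8653 rad))), for 0.3 s.
At the end, for the whole second after the job is handed in: Left mill: lever still and upright in its off notch (within 0.06 rad), knob resting three clicks (1.047 rad, within 0.12) clockwise of its start. Other mill: lever still thrown, knob on its click (within 0.1 and 0.12 rad). Jars and bystanders within 30 mm of their start (((world y of mill_a above 0 m and value of joint mill_a_lever between -0.06 and 0.06 rad and value of joint mill_a_knob between 1.2763 and 1.5163 rad and value of joint mill_b_lever between -0.386 and -0.186 rad and value of joint mill_b_knob between 0.5781 and 0.8181 rad and velocity of joint mill_a_lever between -0.1 and 0.1 rad/s and velocity of joint mill_a_knob between -0.1 and 0.1 rad/s) or (world y of mill_b above 0 m and value of joint mill_b_lever between -0.06 and 0.06 rad and value of joint mill_b_knob between 1.6253 and 1.8653 rad and value of joint mill_a_lever between 0.186 and 0.386 rad and value of joint mill_a_knob between 0.2291 and 0.4691 rad and velocity of joint mill_b_lever between -0.1 and 0.1 rad/s and velocity of joint mill_b_knob between -0.1 and 0.1 rad/s)) and distance of each of jar_a_mid, jar_b_mid, spare_jar_mid, beaker, spanner, sieve, reagent, scoop from where it was at the start of the episode below 0.03 m); the robot touches nothing.
It fails at once if the left mill's lever goes over to the other side (value of joint mill_a_lever below -0.18 rad or value of joint mill_b_lever above 0.18 rad).
It fails at once if the left mill's speed knob is turned by more than half a click while its lever is not in the off notch ((world y of mill_a above 0 m and not (value of joint mill_a_lever between -0.14 and 0.14 rad) and not (value of joint mill_a_knob between 0.1491 and 0.5491 rad)) or (world y of mill_b above 0 m and not (value of joint mill_b_lever between -0.14 and 0.14 rad) and not (value of joint mill_b_knob between 0.4981 and 0.8981 rad))).
It fails at once if the other mill's lever is taken off its stop or its knob turned ((world y of mill_a below 0 m and (not (value of joint mill_a_lever between 0.156 and 0.416 rad) or not (value of joint mill_a_knob between 0.1491 and 0.5491 rad))) or (world y of mill_b below 0 m and (not (value of joint mill_b_lever between -0.416 and -0.156 rad) or not (value of joint mill_b_knob between 0.4981 and 0.8981 rad)))).
It fails at once if a jar or another bystander is shifted by more than 30 mm (distance of any of jar_a_mid, jar_b_mid, spare_jar_mid, beaker, spanner, sieve, reagent, scoop from where it was at the start of the episode above 0.03 m).
It also fails if it takes over 40 s, if anything falls off the work surface, if the arm or the gripper's body presses on something with over 40 N, if the wrist force passes 120 N, or if a joint passes its speed limit or range.

## Robot

A 6-joint arm with a two-finger parallel gripper is mounted at the origin on the work surface. World frame = base frame: x ahead of the robot, y to its left, z up, the work surface at z = 0. Lengths are in mm, angles in rad, forces in N, time in s.
With the tool pointing down it reaches from about 325 to 775 mm from the base axis. Payload 5.5 kg.
Tool frame: the origin (TCP) lies at the very end of the fingers, on their centre line; the grasp point (between the pads) lies 19 mm behind it; z points along the fingers, y is the direction in which the jaws open and shut (so a half turn about z gives the same grasp; the last joint's range is limited). The gripper opens to 88 mm and grips with 3 to 60 N. Pads are 20 mm wide; open, the fingers measure 115 mm over their backs; the gripper's body (75 mm by 178 mm) begins 61 mm behind the grasp point.
Start: joints at [-1.265, 0.091, 1.231, -0, 1.82, -0.057], TCP at [212.936, -560.959, 222.631] pointing down, gripper open.
Joint ranges: [-2.87, 2.87], [-0.86, 2.18], [0.17, 2.46], [-1.51, 4.65], [0.06, 2.69], [-2.65, 2.65]. Speed limits (rad/s): [2.57, 2.57, 3.01, 3.14, 3.14, 3.14].

## Interface

Orientations are given as a unit quaternion [w, x, y, z].
In Python, from cell import read_state, grab_frame, hand_in gives the robot as it stands. The module is installed in compiled form; this text tells all that it offers.
- The arm moves only by the tool send_rows, never from a script. Its argument "increments" is a list of rows, each a list of 2 entries, a list of its own where there are three numbers: the shift along the tool's x, y, z in mm, then the turn, a rotation vector about the tool's x, y, z in degrees. A call has 1 to 20 rows; each row shifts and turns the commanded pose from where the row before left it, along the tool's axes as they then stand; what a row does not reach is not made up. A row lasts 1/10 s, in which the tool goes at most 50 mm and 8.59 degrees, less where a joint would pass 70% of its speed; a pose out of reach is approached as far as the arm can. A call with a gripper value outside its range is refused whole. "claw" is the finger opening in mm, from 0 to 87.8, set as the call begins (left out, the last holds). The fingers move at their own pace and stop on an object; "force" is the grip in N (left out, the last holds). Time passes only in rows, so rows that do not move let the fingers close. It gives the time, the measured TCP pose, the force and the opening at its end, in the units of the state.
- read_state(): the state, without advancing time (a new reading comes with each control period).
- grab_frame(name): name is "scene" or "top" or "wrist"; returns a dict with "frame" (384x512x3 uint8, blue, green, red), "z_map" (384x512 float32, mm along the optical axis (not along the pixel's ray), 0 where there is no reading), "fx", "fy", "cx", "cy" (pixels), "R" (3x3) and "t" (3): a world point X has camera coordinates R X + t. Camera axes: x right, y down, z forward; pixel columns grow to the right and rows downward; lengths in mm; the calibration is good to about 2 mm. A picture is of the moment at which its call begins.
- hand_in(): hands the job in, once; it reports no verdict.
The state is a dict: "time": time; "joints": joint angles; "qvel": joint speeds; "tau": joint torques, N m; "tool_pos": TCP position; "tool_rot": TCP orientation; "contact_force": force on the tool from outside, world axes, zero at the start; "wrist_torque": the same for the moment, N m; "width": finger opening in mm.
Only numpy, scipy, OpenCV 4.12 (cv2) and the standard library are available. Lean on these libraries where they do the work, as an engineer would, in place of code of your own. Each camera call takes 0.05 s, during which the arm holds its last target.

## Working session

There is one attempt and no reset: what is moved stays moved. The work goes in short steps, Python scripts to look and compute and a tool call to move; the robot and the scene stay as the last step left them, time stands still between calls to the robot, and variables do not carry over. Pictures are saved under pics/ and viewed, and the job is handed in when it is done.

Besides the shell and the picture viewer there is one more tool, called after "Call:" as name(argument=value, ...) on one line, values as JSON. send_rows: Moves the arm, as the interface text tells. Its arguments: {"type":"object","properties":{"increments":{"type":"array","items":{"type":"array"}},"claw":{"type":"number"},"force":{"type":"number"}},"required":["increments"]}

```bash
mkdir -p pics; ls; cat > h.py <<'E'
import numpy as np, cv2
from cell import read_state, grab_frame, hand_in
def pts(f):
    z=f["z_map"]; v,u=np.mgrid[:z.shape[0],:z.shape[1]]
    c=np.stack([(u-f["cx"])/f["fx"]*z,(v-f["cy"])/f["fy"]*z,z],-1)
    return (c-np.array(f["t"]))@np.array(f["R"])   # R^T (c-t)
E
python3 - <<'E'
from h import *
import pickle
print(read_state())
for n in("top","scene"):
    f=grab_frame(n); cv2.imwrite(f"pics/{n}0.png",f["frame"]); pickle.dump(f,open(n+"0.pkl","wb"))
    print(n,f["fx"],f["cx"],f["cy"],f["R"],f["t"])
E
```

```text
pics
{'time': 0.0, 'joints': array([-1.26469138e+00,  9.18797172e-02,  1.23189367e+00,  2.76896748e-05,
        1.81976952e+00, -5.67224132e-02]), 'qvel': array([ 0.00076251, -0.00059281, -0.00017562,  0.00132556, -0.00012975,
        0.00140216]), 'tau': array([-3.87589462e-03, -4.46450222e+01, -4.06457126e+01,  6.94575487e-02,
        2.91677046e-02, -1.53034111e-04]), 'tool_pos': array([ 212.85850005, -560.66374157,  221.48998398]), 'tool_rot': array([-9.69224690e-04,  9.83588538e-01,  1.80423492e-01, -1.07957835e-04]), 'contact_force': array([ 0.79150212, -0.42508977, -0.26418632]), 'wrist_torque': array([-0.00562393,  0.04490166, -0.03681457]), 'width': 87.7351222862225}
top 364.72490872504125 256.4674235103003 197.1076356575103 [[-0.03237351 -0.99945813 -0.00595019]
 [-0.97131718  0.03286405 -0.23550562]
 [ 0.23557355 -0.00184462 -0.97185477]] [  36.74931675  597.82174569 1348.01961405]
scene 479.0077803414365 252.48289392411226 191.4183251227832 [[-0.68515706  0.72812817 -0.01972733]
 [ 0.50224809  0.45264549 -0.7367896 ]
 [-0.52754778 -0.51472461 -0.67583424]] [ 366.84170902 -189.00503323 1915.56634903]
```

View pics/top0.png

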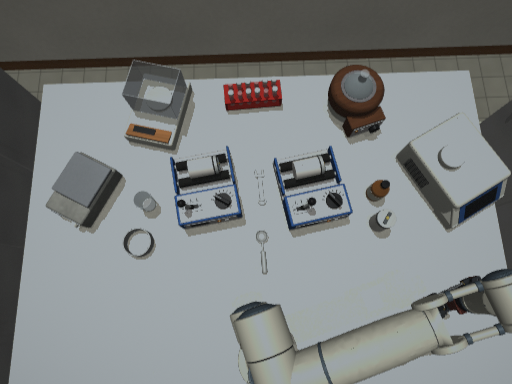

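View pics/scene0.png

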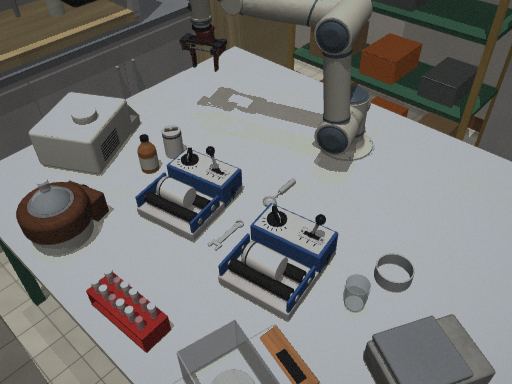

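```bash
python3 - <<'E'
from h import *
import pickle
f=pickle.load(open("top0.pkl","rb"));P=pts(f)
im=f["frame"]; c=im[140:235,160:250]; cv2.imwrite("pics/crop.png",cv2.resize(c,None,fx=6,fy=6,interpolation=cv2.INTER_CUBIC))
sub=P[140:235,160:250]
m=(abs(sub[...,2]-110)<5).astype(np.uint8)
n,l,s,cc=cv2.connectedComponentsWithStats(m); k=1+np.argmax(s[1:,4]); print(s[k])
# console mask
pp=sub[l==k]; print(pp.mean(0),len(pp))
r=cv2.minAreaRect(pp[:,:2].astype(np.float32)); print(r, cv2.boxPoints(r))
# white knob line, ball
bz=sub[...,2]; b=bz>165; print("high pts",b.sum(), sub[b].mean(0) if b.any() else 0, sub[b][:30].round(0).tolist())
f2=pickle.load(open("scene0.pkl","rb"));Q=pts(f2); 
for name,S in(("scene",Q),):
    m=(abs(S[...,2]-110)<5)&(S[...,1]>0)&(S[...,0]<700)&(S[...,0]>300)
    q=S[m]; print(len(q),cv2.minAreaRect(q[:,:2].astype(np.float32)))
    b=(S[...,2]>160)&(S[...,2]<225)&(S[...,1]>20)&(S[...,1]<350)&(S[...,0]>300)&(S[...,0]<800); q=S[b];print(len(q),q.mean(0),q.min(0),q.max(0))
E
```

```text
[  14   45   67   41 1425]
[564.69691635 206.58332802 109.68105185] 1425
((567.7003784179688, 204.0590362548828), (118.68357849121094, 239.79966735839844), 8.540114402770996) [[491.2112   313.81708 ]
 [526.8219    76.67627 ]
 [644.1896    94.300995]
 [608.57886  331.4418  ]]
high pts 103 [435.36435638 175.64988287 709.97100331] [[264.0, 20.0, 1451.0], [264.0, 20.0, 1451.0], [264.0, 20.0, 1451.0], [264.0, 20.0, 1451.0], [264.0, 20.0, 1451.0], [264.0, 20.0, 1451.0], [264.0, 20.0, 1451.0], [264.0, 20.0, 1451.0], [264.0, 20.0, 1451.0], [264.0, 20.0, 1451.0], [264.0, 20.0, 1451.0], [264.0, 20.0, 1451.0], [264.0, 20.0, 1451.0], [264.0, 20.0, 1451.0], [264.0, 20.0, 1451.0], [264.0, 20.0, 1451.0], [264.0, 20.0, 1451.0], [264.0, 20.0, 1451.0], [264.0, 20.0, 1451.0], [264.0, 20.0, 1451.0], [264.0, 20.0, 1451.0], [264.0, 20.0, 1451.0], [264.0, 20.0, 1451.0], [264.0, 20.0, 1451.0], [264.0, 20.0, 1451.0], [567.0, 291.0, 197.0], [567.0, 288.0, 196.0], [565.0, 283.0, 203.0], [566.0, 280.0, 201.0], [566.0, 277.0, 200.0]]
1867 ((596.0111083984375, 438.9604797363281), (716.6199951171875, 200.27633666992188), 89.40869140625)
106 [563.19071462 288.79146411 196.50522389] [548.01414525 273.28032737 160.69917276] [574.03577593 302.11169376 211.83658328]
```

View pics/crop.png

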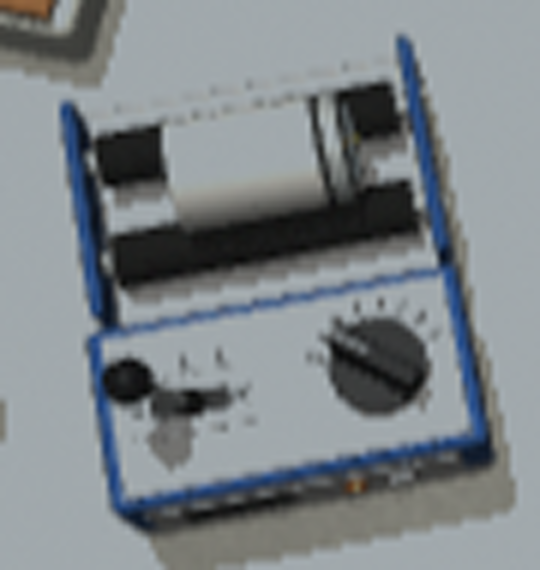

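Call:
send_rows(increments=[[[0, 0, -40], [0, 0, 6.1]], [[0, 0, -30], [0, 0, 6.1]], [[20, -35, 0], [0, 0, 0]], [[23, -39, 0], [0, 0, 0]], [[23, -39, 0], [0, 0, 0]], [[23, -39, 0], [0, 0, 0]], [[23, -39, 0], [0, 0, 0]], [[23, -39, 0], [0, 0, 0]], [[23, -39, 0], [0, 0, 0]], [[23, -39, 0], [0, 0, 0]], [[23, -39, 0], [0, 0, 0]], [[23, -39, 0], [0, 0, 0]], [[23, -39, 0], [0, 0, 0]], [[23, -39, 0], [0, 0, 0]], [[23, -39, 0], [0, 0, 0]], [[23, -39, 0], [0, 0, 0]], [[23, -39, 0], [0, 0, 0]], [[23, -39, 0], [0, 0, 0]], [[10, -20, 0], [0, 0, 0]], [[0, 0, 0], [0, 0, 0]]])

```text
time: 2.1
tool_pos: [488.3, 130.4, 291.1]
tool_rot: [-0.0, 0.997, 0.077, -0.001]
contact_force: [-0.7, -0.7, -0.5]
width: 87.9
```

```bash
cat > look.py <<'E'
from h import *
import sys,pickle
from scipy.spatial.transform import Rotation as R
s=read_state(); q=s['tool_rot']; M=R.from_quat(q,scalar_first=True).as_matrix()
print(s['time'],s['tool_pos'].round(1),s['joints'].round(2),s['contact_force'].round(1),round(s['width'],1)); print(M.round(3).tolist(),'yaw',np.degrees(np.arctan2(M[1,0],M[0,0])).round(2))
n=sys.argv[1]; k=sys.argv[2]
f=grab_frame(n); cv2.imwrite(f"pics/{k}.png",f["frame"]); pickle.dump(f,open(k+".pkl","wb"))
E
python3 look.py wrist w1
```

```text
2.1 [488.3 130.4 291.1] [ 0.19 -0.13  1.33  0.    1.95  1.61] [-0.7 -0.7 -0.5] 87.9
[[0.988, 0.153, -0.003], [0.153, -0.988, 0.0], [-0.003, -0.0, -1.0]] yaw 8.82
```

View pics/w1.png

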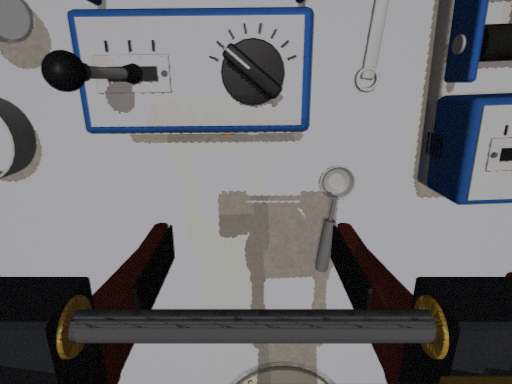

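The wrist view shows the left mill's console (cols 70–312, rows 8–132): ball at (65,70), knob at (252,72) with its line pointing up-left. I'll measure these next.

```bash
cat >> h.py <<'E'
def ray(f,u,v,z):
    Rm=np.array(f["R"]);t=np.array(f["t"]); d=Rm.T@np.array([(u-f["cx"])/f["fx"],(v-f["cy"])/f["fy"],1.]); o=-Rm.T@t
    return o+d*(z-o[2])/d[2]
E
python3 - <<'E'
from h import *
import pickle
f=pickle.load(open("w1.pkl","rb")); im=f["frame"]
hsv=cv2.cvtColor(im,cv2.COLOR_BGR2HSV)
blue=((hsv[...,0]>100)&(hsv[...,0]<130)&(hsv[...,1]>150)&(hsv[...,2]>60)).astype(np.uint8); blue[140:]=0; blue[:,330:]=0
cs,_=cv2.findContours(blue,cv2.RETR_CCOMP,0); 
for c in cs:
    if cv2.contourArea(c)>8000:
        r=cv2.minAreaRect(c); p=np.array([ray(f,*q,110) for q in cv2.boxPoints(r)]); print(r); r2=cv2.minAreaRect(p[:,:2].astype(np.float32)); print("console",r2)
dark=(im.max(2)<75).astype(np.uint8); 
d=dark.copy(); d[:,:200]=0; d[:,300:]=0; d[:30]=0; d[115:]=0
n,l,s,cc=cv2.connectedComponentsWithStats(d); k=1+np.argmax(s[1:,4]); 
c=max(cv2.findContours((l==k).astype(np.uint8),cv2.RETR_EXTERNAL,1)[0],key=cv2.contourArea)
(u,v),rad=cv2.minEnclosingCircle(c); print("disc",u,v,rad,s[k],ray(f,u,v,121), "bar-h", ray(f,u,v,146))
b=(im.max(2)<45).astype(np.uint8); b[:,85:]=0; b[100:]=0;b[:45]=0;b[:,:35]=0
c=max(cv2.findContours(b,cv2.RETR_EXTERNAL,1)[0],key=cv2.contourArea); (u,v),rad=cv2.minEnclosingCircle(c); print("ball",u,v,rad,ray(f,u,v,192.6))
cv2.imwrite("pics/w1c.png",cv2.resize(im[0:140,30:330],None,fx=2.6,fy=2.6,interpolation=cv2.INTER_CUBIC))
P=pts(f); m=(abs(P[...,2]-110)<4)&(np.mgrid[:384,:512][1]<330); q=P[m]; print(len(q),cv2.minAreaRect(q[:,:2].astype(np.float32)))
m=(abs(P[...,2]-146)<5);m[:40]=0;m[110:]=0;m[:,:210]=0;m[:,300:]=0;q=P[m];print("bar",len(q),q.mean(0),cv2.minAreaRect(q[:,:2].astype(np.float32)))
E
```

```text
[ WARN:0@0.389] global contours_new.cpp:654 findContours Chain code output is an experimental feature and might change in future!
Traceback (most recent call last):
cv2.error: OpenCV(4.12.0) /io/opencv/modules/imgproc/src/shapedescr.cpp:315: error: (-215:Assertion failed) npoints >= 0 && (depth == CV_32F || depth == CV_32S) in function 'contourArea'
```

```bash
cat > m.py <<'E'
from h import *
import pickle
f=pickle.load(open("w1.pkl","rb")); im=f["frame"]
hsv=cv2.cvtColor(im,cv2.COLOR_BGR2HSV)
blue=((hsv[...,0]>100)&(hsv[...,0]<130)&(hsv[...,1]>150)&(hsv[...,2]>60)).astype(np.uint8); blue[140:]=0; blue[:,330:]=0
cs,_=cv2.findContours(blue,cv2.RETR_CCOMP,cv2.CHAIN_APPROX_NONE)
for c in cs:
    if cv2.contourArea(c)>8000:
        r=cv2.minAreaRect(c); p=np.array([ray(f,*q,110) for q in cv2.boxPoints(r)]); print(r); r2=cv2.minAreaRect(p[:,:2].astype(np.float32)); print("console",r2)
dark=(im.max(2)<75).astype(np.uint8); 
d=dark.copy(); d[:,:200]=0; d[:,300:]=0; d[:30]=0; d[115:]=0
n,l,s,cc=cv2.connectedComponentsWithStats(d); k=1+np.argmax(s[1:,4]); 
c=max(cv2.findContours((l==k).astype(np.uint8),cv2.RETR_EXTERNAL,cv2.CHAIN_APPROX_NONE)[0],key=cv2.contourArea)
(u,v),rad=cv2.minEnclosingCircle(c); print("disc",u,v,rad,s[k],ray(f,u,v,121), "bar-h", ray(f,u,v,146))
b=(im.max(2)<45).astype(np.uint8); b[:,85:]=0; b[100:]=0;b[:45]=0;b[:,:35]=0
c=max(cv2.findContours(b,cv2.RETR_EXTERNAL,cv2.CHAIN_APPROX_NONE)[0],key=cv2.contourArea); (u,v),rad=cv2.minEnclosingCircle(c); print("ball",u,v,rad,ray(f,u,v,192.6))
cv2.imwrite("pics/w1c.png",cv2.resize(im[0:140,30:330],None,fx=2.6,fy=2.6,interpolation=cv2.INTER_CUBIC))
P=pts(f); m=(abs(P[...,2]-110)<4)&(np.mgrid[:384,:512][1]<330); q=P[m]; print(len(q),cv2.minAreaRect(q[:,:2].astype(np.float32)))
m=(abs(P[...,2]-146)<5);m[:40]=0;m[110:]=0;m[:,:210]=0;m[:,300:]=0;q=P[m];print("bar",len(q),q.mean(0),cv2.minAreaRect(q[:,:2].astype(np.float32)))
E
python3 m.py
```

```text
disc 251.5 71.0 35.14622116088867 [ 221   38   63   68 3232] [581.91160997 146.78732316 121.        ] bar-h [581.07587509 146.56658559 146.        ]
ball 63.763587951660156 69.7934799194336 23.11701774597168 [558.5890975 286.7980468 192.6      ]
23560 ((571.28515625, 204.70938110351562), (117.0257339477539, 236.6616668701172), 9.295269012451172)
bar 1115 [581.2624387  146.38687091 145.42397506] ((581.135986328125, 146.1342010498047), (62.31378173828125, 13.892366409301758), 59.61369323730469)
```

View pics/w1c.png

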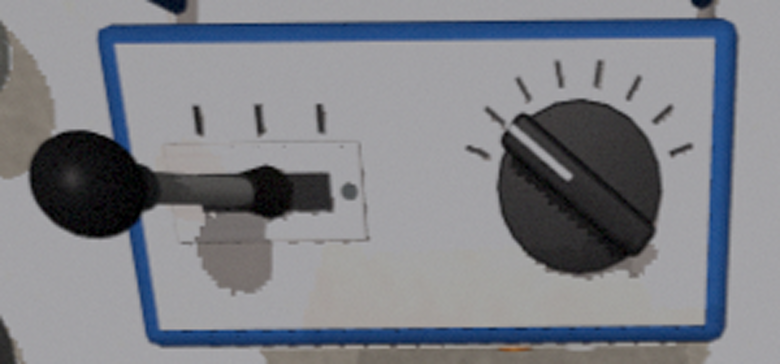

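The pivot comes out near (560.5, 263.6), the mill yaw near 9°, and the ball near (557, 286). I'll move above the ball.

Call:
send_rows(increments=[[[18, -28, 0], [0, 0, 0]], [[18, -28, 0], [0, 0, 0]], [[18, -29, 0], [0, 0, 0]], [[18, -29, 0], [0, 0, 0]], [[19, -29, 0], [0, 0, 0]], [[0, 0, 0], [0, 0, 0]], [[0, 0, 20], [0, 0, 0]], [[0, 0, 20], [0, 0, 0]], [[0, 0, 0], [0, 0, 0]]], claw=70)

```text
time: 3.05
tool_pos: [556.0, 280.5, 249.6]
tool_rot: [0.001, 0.997, 0.074, -0.002]
contact_force: [-0.4, 0.4, -0.5]
width: 69.9
```

```bash
python3 look.py wrist w2
```

```text
3.05 [556.  280.5 249.6] [ 0.41  0.17  1.1  -0.    1.88  1.84] [-0.4  0.4 -0.5] 69.9
[[0.989, 0.148, -0.005], [0.148, -0.989, -0.003], [-0.005, 0.002, -1.0]] yaw 8.49
```

View pics/w2.png

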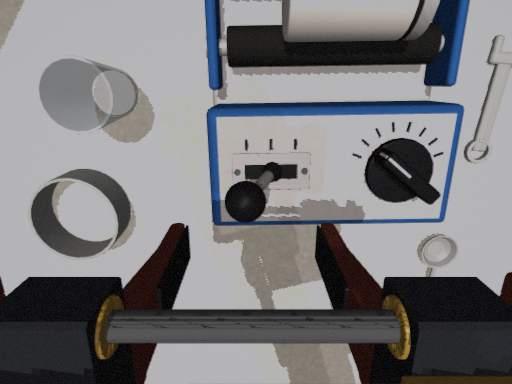

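The ball shows at (245,201), slightly left of the finger mid-line at about col 253.

```bash
python3 - <<'E'
from h import *
import pickle
f=pickle.load(open("w2.pkl","rb")); im=f["frame"]
b=(im.max(2)<60).astype(np.uint8); b[:181]=0;b[225:]=0;b[:,:222]=0;b[:,270:]=0
c=max(cv2.findContours(b,cv2.RETR_EXTERNAL,cv2.CHAIN_APPROX_NONE)[0],key=cv2.contourArea); (u,v),r=cv2.minEnclosingCircle(c);print(u,v,r,ray(f,u,v,192.6))
P=pts(f); m=(abs(P[...,2]-110)<4);m[:90]=0;m[230:]=0;m[:,:200]=0;m[:,475:]=0
q=P[m]; rr=cv2.minAreaRect(q[:,:2].astype(np.float32));print(rr)
m=(abs(P[...,2]-146)<5);m[:140]=0;m[210:]=0;m[:,:360]=0;m[:,445:]=0;q=P[m];print("bar",len(q),q.mean(0),cv2.minAreaRect(q[:,:2].astype(np.float32)))
E
```

```text
246.26199340820312 200.22360229492188 22.019447326660156 [558.68700074 286.13218472 192.6       ]
((571.7315673828125, 205.43997192382812), (117.19253540039062, 236.5545196533203), 9.415867805480957)
bar 1130 [581.84994079 147.86261781 145.08801288] ((581.2500610351562, 146.30252075195312), (62.41322326660156, 14.129460334777832), 59.585472106933594)
```

Call:
send_rows(increments=[[[3.3, -5.3, 0], [0, 0, -1]], [[0, 0, 20], [0, 0, 0]], [[0, 0, 20], [0, 0, 0]], [[0, 0, 20], [0, 0, 0]], [[0, 0, 12], [0, 0, 0]], [[0, 0, 0], [0, 0, 0]], [[0, 0, 0], [0, 0, 0]]])

```text
time: 3.8
tool_pos: [559.6, 288.6, 182.0]
tool_rot: [-0.0, 0.996, 0.084, 0.001]
contact_force: [0.8, -0.6, -0.0]
width: 70.3
```

Call:
send_rows(increments=[[[0, 0, 0], [0, 0, 0]], [[0, 0, 0], [0, 0, 0]], [[0, 0, 0], [0, 0, 0]], [[0, 0, 0], [0, 0, 0]]], claw=37, force=10)

```text
time: 4.2
tool_pos: [559.4, 288.6, 181.1]
tool_rot: [-0.0, 0.997, 0.084, 0.0]
contact_force: [-0.0, 0.1, 0.5]
width: 41.3
```

```bash
python3 look.py wrist w3
```

```text
4.2 [559.4 288.6 181.1] [0.42 0.17 1.22 0.   1.75 1.83] [-0.   0.1  0.5] 41.3
[[0.986, 0.167, 0.001], [0.167, -0.986, 0.0], [0.001, -0.0, -1.0]] yaw 9.59
```

View pics/w3.png

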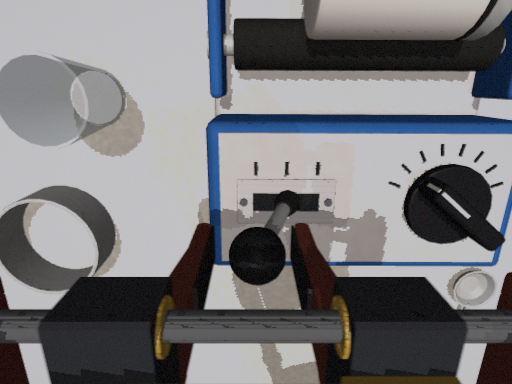

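Call:
send_rows(increments=[[[0, 0, 3], [0, 0, 0]], [[0, 3, 0], [0, 0, 0]], [[0, 3, 0], [0, 0, 0]], [[0, 3, 0], [0, 0, 0]], [[0, 3, 0], [0, 0, 0]], [[0, 3, 0], [0, 0, 0]], [[0, 3, 0], [0, 0, 0]], [[0, 3, 0], [0, 0, 0]], [[0, 2, 0], [0, 0, 0]], [[0, 2, 0], [0, 0, 0]], [[0, 0, 0], [0, 0, 0]], [[0, 0, 0], [0, 0, 0]], [[0, 0, 0], [0, 0, 0]]])

```text
time: 5.55
tool_pos: [563.4, 263.9, 177.5]
tool_rot: [0.0, 0.997, 0.084, -0.0]
contact_force: [-0.6, 0.3, 0.4]
width: 37.4
```

```bash
python3 look.py wrist w4
```

```text
5.55 [563.4 263.9 177.5] [ 0.38  0.15  1.25 -0.    1.74  1.79] [-0.6  0.3  0.4] 37.4
[[0.986, 0.167, -0.0], [0.167, -0.986, -0.0], [-0.0, 0.0, -1.0]] yaw 9.59
```

View pics/w4.png

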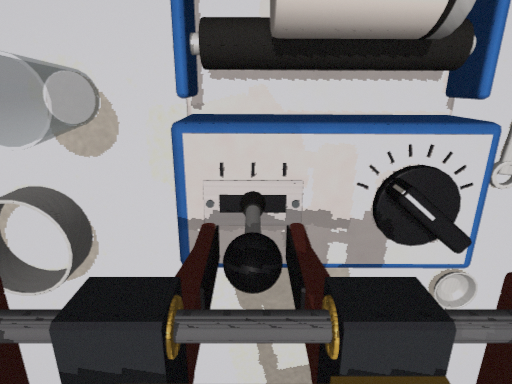

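The lever stands upright: the stem is straight at col 253, in line with the middle tick, and there is no side force. I'll open, rise and go to the knob.

Call:
send_rows(increments=[[[0, 0, 0], [0, 0, 0]], [[0, 0, 0], [0, 0, 0]], [[0, 0, 0], [0, 0, 0]], [[0, 0, -20], [0, 0, 0]], [[0, 0, -35], [0, 0, 0]], [[0, 0, -35], [0, 0, 0]], [[0, 20, -10], [0, 0, 0]], [[0, 30, 0], [0, 0, 0]], [[-1, 35, 0], [0, 0, 0]], [[-1, 34, 0], [0, 0, 0]], [[0, 0, 0], [0, 0, -8]], [[0, 0, 0], [0, 0, -8]], [[0, 0, 0], [0, 0, -8]], [[0, 0, 0], [0, 0, -8]], [[0, 0, 0], [0, 0, -8]], [[0, 0, 0], [0, 0, -8]], [[0, 0, 0], [0, 0, -2]], [[0, 0, 0], [0, 0, 0]], [[0, 0, 0], [0, 0, 0]]], claw=60)

```text
time: 7.5
tool_pos: [581.3, 146.3, 277.7]
tool_rot: [0.0, 0.868, 0.496, 0.0]
contact_force: [-0.6, 0.6, -1.0]
width: 60.1
```

```bash
python3 look.py wrist w5; python3 look.py top t5
```

```text
7.5 [581.3 146.3 277.7] [ 0.19  0.11  1.11 -0.    1.92  0.72] [-0.6  0.6 -1. ] 60.1
[[0.507, 0.862, 0.0], [0.862, -0.507, -0.0], [0.0, 0.0, -1.0]] yaw 59.52
7.55 [581.3 146.3 277.7] [0.19 0.11 1.11 0.   1.92 0.72] [-0.1  0.4 -0.1] 60.0
[[0.507, 0.862, 0.0], [0.862, -0.507, 0.0], [0.0, 0.0, -1.0]] yaw 59.53
```

View pics/w5.png

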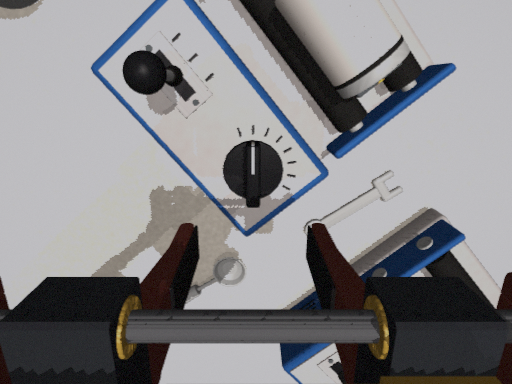

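The bar is aligned with the tool at col 253, midway between the fingers. I'll check numerically that the lever is upright.

```bash
cat > ball.py <<'E'
from h import *
import pickle,sys
for k in sys.argv[1:]:
    f=pickle.load(open(k+".pkl","rb")); P=pts(f); im=f["frame"]
    m=(P[...,2]>198)&(P[...,2]<216)&(abs(P[...,0]-562)<30)&(abs(P[...,1]-268)<45)&(im.max(2)<90)
    v,u=np.nonzero(m); print(k,m.sum(), P[m].mean(0) if m.any() else 0)
E
python3 ball.py w2 w5 t5
python3 - <<'E'
from h import *
import pickle
f=pickle.load(open("w5.pkl","rb"));print(ray(f,145,72,196))
E
```

```text
w2 1101 [560.04339273 286.91663262 203.57631894]
w5 1447 [563.8108558  263.02857993 206.16916264]
t5 24 [556.46927397 267.48404779 207.98474554]
[562.06468097 264.62354723 196.        ]
```

Call:
send_rows(increments=[[[0, 0, 30], [0, 0, 0]], [[0, 0, 35], [0, 0, 0]], [[0, 0, 35], [0, 0, 0]], [[0, 0, 25], [0, 0, 0]], [[0, 0, 15], [0, 0, 0]], [[0, 0, 6], [0, 0, 0]], [[0, 0, 0], [0, 0, 0]], [[0, 0, 0], [0, 0, 0]]], claw=45)

```text
time: 8.4
tool_pos: [582.0, 146.4, 133.5]
tool_rot: [0.0, 0.868, 0.497, 0.001]
contact_force: [-0.1, -0.2, -0.4]
width: 44.7
```

Call:
send_rows(increments=[[[0, 0, 0], [0, 0, 0]], [[0, 0, 0], [0, 0, 0]], [[0, 0, 0], [0, 0, 0]], [[0, 0, 0], [0, 0, 0]], [[0, 0, 0], [0, 0, 0]], [[0, 0, 0], [0, 0, 0]], [[0, 0, 0], [0, 0, 0]]], claw=5, force=25)

```text
time: 9.1
tool_pos: [581.6, 146.1, 131.9]
tool_rot: [0.0, 0.868, 0.497, 0.0]
contact_force: [1.8, -0.1, 0.9]
width: 14.2
```

```bash
python3 look.py wrist w6
```

```text
9.1 [581.6 146.1 131.9] [ 0.19  0.09  1.39 -0.    1.66  0.72] [ 1.8 -0.1  0.9] 14.2
[[0.506, 0.862, 0.001], [0.862, -0.506, -0.0], [0.0, 0.001, -1.0]] yaw 59.57
```

View pics/w6.png

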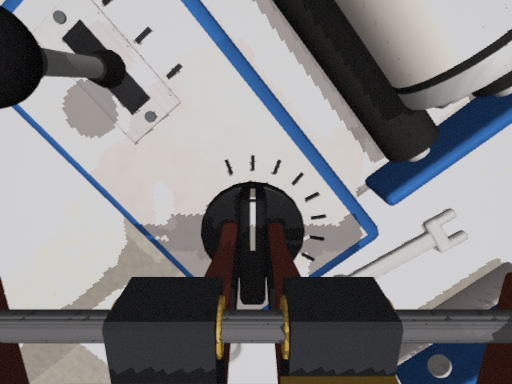

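The bar is gripped (14.2 mm). Now I'll turn it 60° clockwise.

Call:
send_rows(increments=[[[0, 0, 0], [0, 0, 5]], [[0, 0, 0], [0, 0, 5]], [[0, 0, 0], [0, 0, 5]], [[0, 0, 0], [0, 0, 5]], [[0, 0, 0], [0, 0, 5]], [[0, 0, 0], [0, 0, 5]], [[0, 0, 0], [0, 0, 5]], [[0, 0, 0], [0, 0, 5]], [[0, 0, 0], [0, 0, 5]], [[0, 0, 0], [0, 0, 5]], [[0, 0, 0], [0, 0, 5]], [[0, 0, 0], [0, 0, 5]], [[0, 0, 0], [0, 0, 0]], [[0, 0, 0], [0, 0, 0]], [[0, 0, 0], [0, 0, 0]], [[0, 0, 0], [0, 0, 0]]])

```text
time: 10.75
tool_pos: [582.2, 145.1, 131.9]
tool_rot: [0.001, 1.0, -0.004, 0.001]
contact_force: [3.3, -4.2, 0.4]
width: 13.8
```

```bash
python3 look.py wrist w7
```

```text
10.75 [582.2 145.1 131.9] [ 0.19  0.09  1.39 -0.    1.66  1.77] [ 3.3 -4.2  0.4] 13.8
[[1.0, -0.008, 0.002], [-0.008, -1.0, -0.002], [0.002, 0.002, -1.0]] yaw -0.48
```

View pics/w7.png

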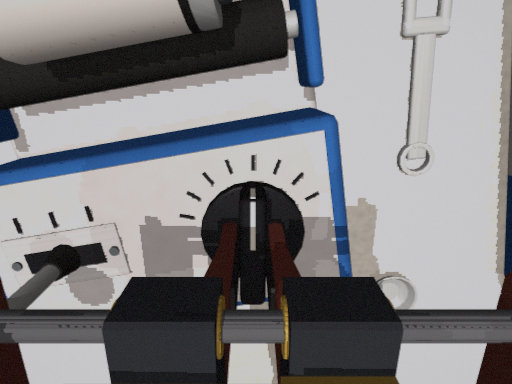

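The pointer is on the fifth tick (click 4) at (253,162). I'll release, rise and check.

Call:
send_rows(increments=[[[0, 0, 0], [0, 0, 0]], [[0, 0, 0], [0, 0, 0]], [[0, 0, 0], [0, 0, 0]], [[0, 0, 0], [0, 0, 0]], [[0, 0, 0], [0, 0, 0]], [[0, 0, -20], [0, 0, 0]], [[0, 0, -35], [0, 0, 0]], [[0, 0, -35], [0, 0, 0]], [[0, 0, -35], [0, 0, 0]], [[-10, 0, -20], [0, 0, 0]], [[0, 0, 0], [0, 0, 0]], [[0, 0, 0], [0, 0, 0]], [[0, 0, 0], [0, 0, 0]]], claw=45)

```text
time: 12.1
tool_pos: [571.1, 146.3, 274.2]
tool_rot: [0.0, 1.0, -0.004, -0.002]
contact_force: [0.2, -0.0, -0.9]
width: 44.9
```

```bash
python3 look.py wrist w8; python3 ball.py w8; python3 - <<'E'
from h import *
import pickle
f=pickle.load(open("w8.pkl","rb"));P=pts(f)
m=(abs(P[...,2]-146)<5)&(np.hypot(P[...,0]-581,P[...,1]-146)<36);q=P[m];print("bar",len(q),q.mean(0),cv2.minAreaRect(q[:,:2].astype(np.float32)))
E
```

```text
12.1 [571.1 146.3 274.2] [ 0.19  0.08  1.15 -0.    1.91  1.77] [ 0.2 -0.  -0.9] 44.9
[[1.0, -0.007, -0.003], [-0.007, -1.0, -0.001], [-0.003, 0.001, -1.0]] yaw -0.41
w8 1055 [564.459314   260.89329894 205.90820726]
bar 955 [583.02122772 145.65315189 145.3289762 ] ((581.5911254882812, 145.75701904296875), (62.16636276245117, 13.701275825500488), 0.04841224476695061)
```

View pics/w8.png

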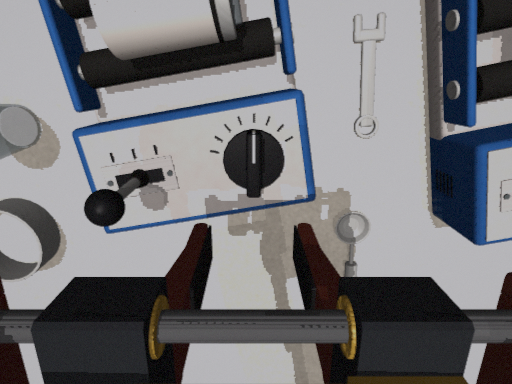

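```bash
python3 look.py scene s9; python3 - <<'E'
from h import *
im=cv2.imread("pics/s9.png"); cv2.imwrite("pics/s9c.png",cv2.resize(im[100:330,120:440],None,fx=2.4,fy=2.4))
E
```

```text
12.15 [571.  146.2 274.1] [0.19 0.08 1.15 0.   1.91 1.77] [ 1.1  0.9 -0.3] 44.9
[[1.0, -0.007, -0.004], [-0.007, -1.0, -0.001], [-0.004, 0.001, -1.0]] yaw -0.42
```

View pics/s9c.png

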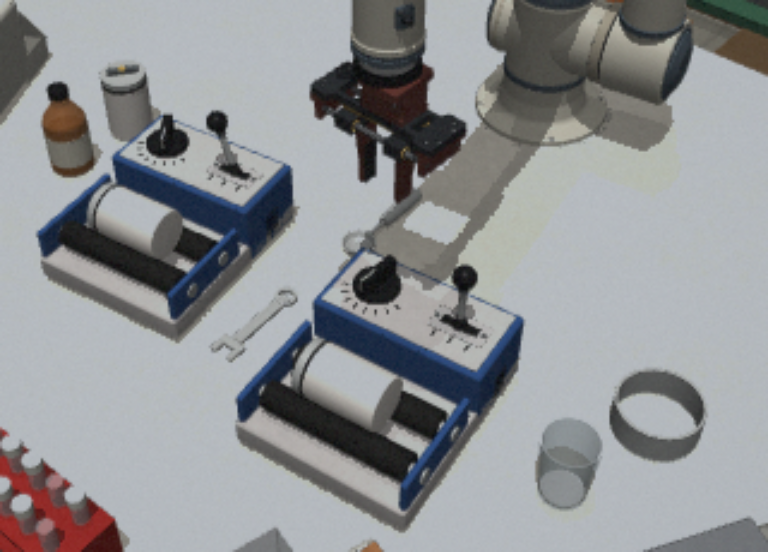

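The scene view shows the left mill's lever upright at about (463,290) in the crop and its knob turned. The other mill, jars and bystanders look undisturbed, and the gripper is clear.

```bash
python3 -c "
from cell import hand_in
print(hand_in())"
```

```text
the job is handed in; nothing more can be done
None
```

The left mill (mill_a) is switched off and its knob is set three clicks clockwise. I handed the job in at about 12 s of the 40 s allowed.

**Lever:** I straddled the ball with the jaws at 37 mm and carried the lever to its centre notch, so it could not go over to the other side. Afterwards the stem lined up with the middle tick, and the ball measured about 1 mm from the pivot along the swing. One rough top-camera reading, from only 24 pixels, put it about 4 mm off. That disagreed with the clearer wrist views.

**Knob:** I gripped the bar and turned it 60° clockwise. After release the bar measured 59.6° from its start, with the pointer on the fifth tick (click 4).

**Other checks:** In the last scene picture the other mill, the jars and the bystanders looked unmoved. I judged those by eye rather than measuring them. The gripper was clear, and the largest contact force I read was about 5 N. The hand-in gave no verdict.

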